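# Assemble the air filter and fit it in the engine

### The arm

A 6-joint arm with a two-finger parallel gripper is mounted at the origin on the work surface. World frame = base frame: x ahead of the robot, y to its left, z up, the work surface at z = 0. Lengths are in m, angles in rad, forces in N, time in s.
With the tool pointing down it reaches from about 0.325 to 0.85 m from the base axis. Payload 4.4 kg.
Tool frame: the origin (TCP) lies on the centre line of the jaws, within the pads' length; the fingertips stand 25 mm ahead of it and the grasp point (between the pads) lies 6 mm ahead of it; z points along the fingers, y is the line along which they close (so a half turn about z gives the same grasp; the last joint's range is limited). The gripper opens to 94 mm and grips with 3 to 60 N. Pads are 16 mm wide; open, the fingers measure 119 mm over their backs; the gripper's body (75 mm by 177 mm) begins 78 mm behind the grasp point.
Start: joints at [1.008, 0.207, 1.542, -0, 1.393, -0.15], TCP at [0.231, 0.527, 0.23] pointing down, gripper open.
Joint ranges: [-2.73, 2.73], [-0.86, 2.22], [0.23, 2.46], [-1.11, 4.25], [0.08, 2.63], [-2.82, 2.82]. Speed limits (rad/s): [2.79, 2.79, 3.14, 3.14, 3.14, 3.14].

### API

Orientations are given as a 3x3 rotation matrix whose columns are the frame's x, y, z axes.
In Python, from bench import r gives the robot as it stands.
- The arm moves only by the shell command python3 drive.py 'ROWS' [OPENING] [FORCE]. ROWS is rows parted by semicolons, their numbers by spaces, 1 to 5 of them, each of 6 numbers: dx, dy, dz in m, then a rotation vector rx, ry, rz in rad; each row is the pose to reach, as a shift and turn from the pose commanded when the command began, along the tool's axes at that moment; what a row does not reach only later rows make up. A row lasts 1/10 s, in which the tool goes at most 0.05 m and 0.15 rad, less where a joint would pass 70% of its speed; a pose out of reach is approached as far as the arm can. OPENING is the finger opening in m, set as the command begins (- or left out keeps the last). The fingers move at their own pace and stop on an object; FORCE is the grip in N (left out, the last holds). Time passes only in rows, so rows that do not move let the fingers close. It prints the time, the measured TCP pose, the force, the opening and the grip force at its end.
- r.get_obs(): the state, without advancing time (a new reading comes with each control period).
- r.camera(name): name is "scene" or "side" or "wrist"; returns a dict with "color" (420x560x3 uint8, red, green, blue), "mtx" (3x3 intrinsics, pixels), "rvec" (rotation vector, rad) and "tvec" (3), from world to camera coordinates, as OpenCV has them. Camera axes: x right, y down, z forward; pixel columns grow to the right and rows downward; lengths in m; the calibration is good to about 2 mm. A picture is of the moment at which its call begins. There is no depth.
- r.finish_job(): hands the job in; it is judged then, once.
The state is a dict: "t": time; "joint_pos": joint angles; "joint_vel": joint speeds; "joint_efforts": joint torques, N m; "tool_pos": TCP position; "tcp_rot": TCP orientation; "wrist_force": force on the tool from outside, world axes, zero at the start; "ft_torque": the same for the moment, N m; "grip_width": finger opening in m; "grasp_force": force on a finger pad.
Only numpy, scipy, OpenCV 4.12 (cv2) and the standard library are available. Lean on these libraries where they do the work, as an engineer would, in place of code of your own. Each camera call takes 0.05 s, during which the arm holds its last target. There are 200 camera calls.

### The job

Get this engine ready to run with a fresh air filter: on the bench, slip the clean cream-coloured filter element over the stem of the orange carrier until it sits fully down on the disc, then lift the two together by the stem and set them as one unit in the engine's round black air-cleaner bowl, disc flat on the bowl's floor, and let go. Leave the dirty dark element where it is.

Things in the scene. Friction and masses are not known exactly. Their poses are not given: they have to be found in the camera images.
- carrier: Loose orange plastic filter carrier standing on the bench: a flat disc, 80 mm across and 6 mm thick, with a round upright stem, 18 mm across, from its centre up to 88 mm. Origin: centre of the disc's underside; z up along the stem. 0.14 kg. The element simply rests on the disc around the stem; the stem then stands 44 mm clear above it, to grip and lift both.
- clean_element: Loose clean air-filter element, the one to fit: an upright rigid ring with cream pleats and a yellow top rim, 62 mm outside diameter, 38 mm bore right through, 38 mm high. It can be gripped across its outside. Origin: centre of its underside, on the axis; z up along the bore; it already stands the right way up. About 0.06 kg.
- dirty_element: Loose used air-filter element, the same shape and size as the clean one but dark brown-black all over: not to be used and not to be moved. Origin: centre of its underside; z up.
- bowl (a point): Centre of the inner floor of the round black air-cleaner bowl, open at the top, fixed to a small engine; z up. Inside diameter 108 mm, outside 116; floor 50 mm and rim 85 mm above the bench. The engine does not move: it extends along this frame's +y to 320 mm, 100 mm to each side, up to 127 mm above the bench at the red flywheel, 242 mm off; within 100 mm of the bowl nothing is above its rim.

How it is judged:
By the outcome, as a careful person would: the job done as asked, in the order asked, and still so for the second after the job is handed in, with the robot touching nothing.
It also fails if it takes over 56 s, if anything falls off the work surface, if the arm or the gripper's body presses on something with over 40 N, if the wrist force passes 120 N, or if a joint passes its speed limit or range.

## Working session

There is one attempt and no reset: what is moved stays moved. The work goes in short steps, Python scripts to look and compute and a shell command to move; the robot and the scene stay as the last step left them, time stands still between calls to the robot, and variables do not carry over. Pictures are saved under pics/ and viewed, at most 10 in all, crops included, and the job is handed in when it is done.

```bash
ls; mkdir -p pics; python3 - <<'E'
from bench import r
import cv2,numpy as np,pickle
d={}
for n in("scene","side","wrist"):
    c=r.camera(n); d[n]=c; cv2.imwrite(f"pics/{n}0.png",c["color"][:,:,::-1])
pickle.dump(d,open("cams0.pkl","wb"))
o=r.get_obs();print(o["t"],o["tool_pos"],o["tcp_rot"],o["grip_width"])
E
```

```text
bench.py
drive.py
pics
0.15 [0.23036079 0.5262004  0.22955796] [[-9.16009434e-01  4.01155601e-01 -9.49421054e-04]
 [ 4.01156642e-01  9.16008193e-01 -1.52933773e-03]
 [ 2.56175068e-04 -1.78175435e-03 -9.99998380e-01]] 0.09395114169407379
```

View pics/scene0.png

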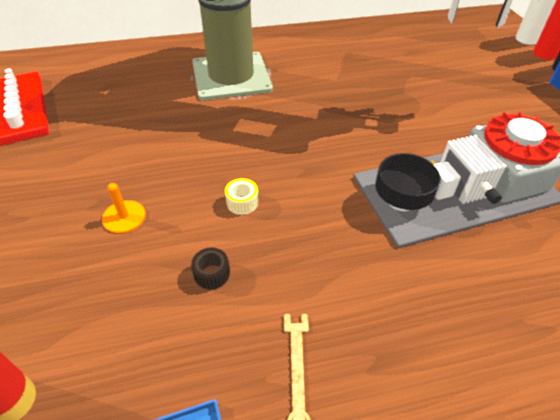

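View pics/side0.png

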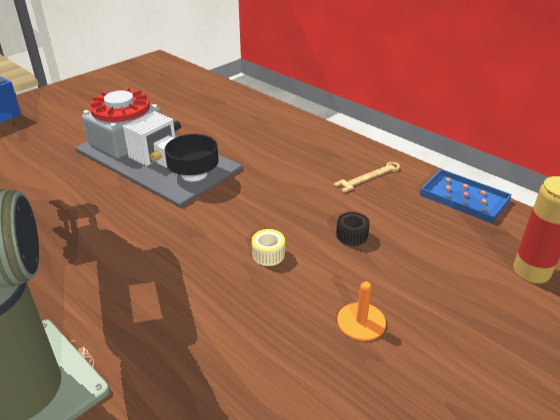

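The scene view shows the carrier disc at about (124,217) with its stem top at (113,186). The clean element is at (242,196), the dirty one at (211,268) and the bowl at (408,180). In the side view the carrier is at (362,321), the clean element at (268,246), the dirty one at (353,228) and the bowl at (192,153).

```bash
cat > h.py <<'E'
import cv2,numpy as np
from scipy.optimize import least_squares
def plane(c,uv,z):
    R=cv2.Rodrigues(np.array(c["rvec"],float))[0];C=-R.T@np.ravel(c["tvec"])
    p=cv2.undistortPoints(np.array(uv,float).reshape(-1,1,2),np.array(c["mtx"]),None).reshape(-1,2)
    d=np.c_[p,np.ones(len(p))]@R
    return (C+d*((z-C[2])/d[:,2])[:,None])[:,:2],C
def blob(m,seed):
    n,l,s,ce=cv2.connectedComponentsWithStats(m.astype(np.uint8))
    k=min(range(1,n),key=lambda i:np.hypot(*(ce[i]-seed)) if s[i,4]>40 else 1e9)
    return l==k
def hsv(c): return cv2.cvtColor(np.ascontiguousarray(c["color"]),cv2.COLOR_RGB2HSV).astype(int)
def contour(m):
    return max(cv2.findContours(m.astype(np.uint8),cv2.RETR_EXTERNAL,cv2.CHAIN_APPROX_NONE)[0],key=len).reshape(-1,2)
def fit(P,rad=None):
    x0=np.r_[P.mean(0),rad or .04]
    f=lambda x:np.hypot(*(P-x[:2]).T)-(rad or x[2])
    s=least_squares(f,x0,loss="soft_l1",f_scale=.0015);return s.x.round(4),np.median(abs(f(s.x))).round(4)
def far(P,C):  # half of contour away from camera
    m=(P.max(0)+P.min(0))/2;return P[(P-m)@(m-C[:2])>0]
def near(P,C):
    m=(P.max(0)+P.min(0))/2;return P[(P-m)@(m-C[:2])<0]
E
python3 - <<'E'
from h import *
import pickle
d=pickle.load(open("cams0.pkl","rb"))
S={"scene":dict(car=(124,217),cl=(242,196),bowl=(408,180),di=(211,268)),"side":dict(car=(362,321),cl=(268,246),bowl=(192,153),di=(353,228))}
for n in S:
    c=d[n];h=hsv(c);H,s,v=h[...,0],h[...,1],h[...,2]
    for k,p in S[n].items():
        if k=="car": print(n,"px",h[p[1],p[0]])
    m=blob((H>8)&(H<24)&(s>215)&(v>190),S[n]["car"])
    m=cv2.morphologyEx(m.astype(np.uint8),cv2.MORPH_OPEN,np.ones((1,17),np.uint8))
    P,C=plane(c,contour(m),.005);print(n,"car",m.sum(),fit(P),fit(P,.04),"near",fit(near(P,C),.04))
    w=((H>20)&(H<38)&(v>150)); w=blob(w,S[n]["cl"])
    P,C=plane(c,contour(w),.038);print(n,"cl",w.sum(),fit(far(P,C)),fit(far(P,C),.031))
    for k,z,rr in(("bowl",.085,.058),("di",.038,.031)):
        b=blob(v<75,S[n][k]);P,C=plane(c,contour(b),z);print(n,k,b.sum(),cv2.boundingRect(b.astype(np.uint8)),fit(far(P,C)),fit(far(P,C),rr))
E
```

```text
scene px [ 15 255 244]
scene car 250 (array([ 0.5419, -0.2957,  0.0894]), np.float64(0.0041)) (array([ 0.4903, -0.2836,  0.04  ]), np.float64(0.0055)) near (array([ 0.4294, -0.2569,  0.04  ]), np.float64(0.0023))
scene cl 871 (array([ 0.4668, -0.0471,  0.0317]), np.float64(0.0005)) (array([ 0.4661, -0.0471,  0.031 ]), np.float64(0.0006))
scene bowl 2792 (375, 154, 65, 56) (array([0.5393, 0.2613, 0.0547]), np.float64(0.0007)) (array([0.5425, 0.2591, 0.058 ]), np.float64(0.0016))
scene di 623 (192, 249, 37, 41) (array([ 0.6257, -0.1265,  0.0291]), np.float64(0.0004)) (array([ 0.6279, -0.1263,  0.031 ]), np.float64(0.0008))
side px [ 12 193 207]Traceback (most recent call last):
  File "<stdin>", line 9, in <module>
  File "h.py", line 10, in blob
    k=min(range(1,n),key=lambda i:np.hypot(*(ce[i]-seed)) if s[i,4]>40 else 1e9)
ValueError: min() iterable argument is empty
```

```bash
python3 - <<'E'
from h import *
import pickle
d=pickle.load(open("cams0.pkl","rb"))
S={"scene":dict(car=(124,217),cl=(242,196),bowl=(408,180),di=(211,268)),"side":dict(car=(362,321),cl=(268,246),bowl=(192,153),di=(353,228))}
for n in S:
    c=d[n];h=hsv(c);H,s,v=h[...,0],h[...,1],h[...,2]
    x,y=S[n]["car"]
    m=blob((H>9)&(H<28)&(s>150)&(v>185),(x,y))
    q=contour(m);print(n,"car",m.sum(),cv2.boundingRect(m.astype(np.uint8)),"rowwidth",[int(m[j].sum()) for j in range(y-36,y+20,3)])
    lo=q[q[:,1]>y+2];P,C=plane(c,lo,.003);print(" near edge",fit(P),fit(P,.04))
    tip=q[q[:,1]<q[:,1].min()+2].mean(0);print(" tip",plane(c,[tip],.088)[0])
    w=((H>20)&(H<38)&(v>150)); w=blob(w,S[n]["cl"])
    P,C=plane(c,contour(w),.038);print(n,"cl",w.sum(),fit(far(P,C)),fit(far(P,C),.031))
    for k,z,rr in(("bowl",.085,.058),("di",.038,.031)):
        b=blob(v<75,S[n][k]);P,C=plane(c,contour(b),z);print(n,k,b.sum(),cv2.boundingRect(b.astype(np.uint8)),fit(far(P,C)),fit(far(P,C),rr))
    print("cam",C)
E
```

```text
scene car 409 (234, 120, 42, 16) rowwidth [0, 0, 0, 0, 0, 0, 0, 0, 0, 0, 0, 0, 0, 0, 0, 0, 0, 0, 0]Traceback (most recent call last):
  File "<stdin>", line 10, in <module>
  File "h.py", line 5, in plane
    p=cv2.undistortPoints(np.array(uv,float).reshape(-1,1,2),np.array(c["mtx"]),None).reshape(-1,2)
      ~~~~~~~~~~~~~~~~~~~^^^^^^^^^^^^^^^^^^^^^^^^^^^^^^^^^^^^^^^^^^^^^^^^^^^^^^^^^^^^
cv2.error: OpenCV(4.12.0) /io/opencv/modules/calib3d/src/undistort.dispatch.cpp:347: error: (-215:Assertion failed) CV_IS_MAT(_src) && CV_IS_MAT(_dst) && (_src->rows == 1 || _src->cols == 1) && (_dst->rows == 1 || _dst->cols == 1) && _src->cols + _src->rows - 1 == _dst->rows + _dst->cols - 1 && (CV_MAT_TYPE(_src->type) == CV_32FC2 || CV_MAT_TYPE(_src->type) == CV_64FC2) && (CV_MAT_TYPE(_dst->type) == CV_32FC2 || CV_MAT_TYPE(_dst->type) == CV_64FC2) in function 'cvUndistortPointsInternal'
```

```bash
python3 - <<'E'
from h import *
import pickle
d=pickle.load(open("cams0.pkl","rb"))
for n,pts in {"scene":[(113,188),(118,205),(110,217),(140,217),(124,226),(124,240),(90,217)],"side":[(365,287),(363,305),(346,321),(378,325),(362,332),(362,345),(330,321)]}.items():
    h=hsv(d[n]);print(n,[h[y,x].tolist() for x,y in pts])
E
```

```text
scene [[21, 255, 255], [15, 255, 225], [16, 255, 250], [22, 255, 255], [25, 255, 255], [12, 172, 207], [11, 173, 206]]
side [[15, 187, 245], [12, 192, 202], [19, 176, 247], [13, 194, 220], [19, 176, 247], [11, 138, 152], [11, 139, 171]]
```

```bash
python3 - <<'E'
from h import *
import pickle
d=pickle.load(open("cams0.pkl","rb"))
S={"scene":dict(car=(122,211),cl=(242,196),bowl=(408,180),di=(211,268)),"side":dict(car=(362,315),cl=(268,246),bowl=(192,153),di=(353,228))}
for n in S:
    c=d[n];h=hsv(c);H,s,v=h[...,0],h[...,1],h[...,2]
    x,y=S[n]["car"]
    m=blob((H>9)&(H<30)&(s>(210 if n=="scene" else 160))&(v>185),(x,y))
    q=contour(m);print(n,"car",m.sum(),cv2.boundingRect(m.astype(np.uint8)),[int(m[j].sum()) for j in range(y-36,y+30,3)])
    lo=q[q[:,1]>y+8];P,C=plane(c,lo,.004);print(" near edge",fit(P),fit(P,.04))
    tip=q[q[:,1]<q[:,1].min()+2].mean(0);print(" tip",plane(c,[tip],.088)[0])
    w=((H>20)&(H<38)&(v>150)&(s>60)); w=blob(w,S[n]["cl"])
    P,C=plane(c,contour(w),.038);print(n,"cl",w.sum(),fit(far(P,C)),fit(far(P,C),.031))
    for k,z,rr in(("bowl",.085,.058),("di",.038,.031)):
        b=blob(v<75,S[n][k]);P,C=plane(c,contour(b),z);print(n,k,b.sum(),cv2.boundingRect(b.astype(np.uint8)),fit(far(P,C)),fit(far(P,C),rr))
    print("cam",C)
E
```

```text
scene car 1306 (102, 183, 44, 51) [0, 0, 0, 8, 10, 10, 10, 11, 11, 25, 31, 37, 40, 43, 43, 42, 40, 35, 29, 14, 0, 0]
 near edge (array([ 0.456 , -0.2761,  0.0407]), np.float64(0.0005)) (array([ 0.4569, -0.2763,  0.04  ]), np.float64(0.0006))
 tip [[ 0.45145848 -0.27508225]]
scene cl 594 (array([ 0.4668, -0.0471,  0.0317]), np.float64(0.0005)) (array([ 0.4661, -0.0471,  0.031 ]), np.float64(0.0006))
scene bowl 2792 (375, 154, 65, 56) (array([0.5393, 0.2613, 0.0547]), np.float64(0.0007)) (array([0.5425, 0.2591, 0.058 ]), np.float64(0.0016))
scene di 623 (192, 249, 37, 41) (array([ 0.6257, -0.1265,  0.0291]), np.float64(0.0004)) (array([ 0.6279, -0.1263,  0.031 ]), np.float64(0.0008))
cam [ 1.06908552 -0.10692243  0.65425154]
side car 1726 (337, 281, 49, 60) [0, 8, 11, 12, 11, 12, 11, 12, 20, 31, 39, 43, 46, 48, 49, 48, 46, 43, 38, 30, 18, 0]
 near edge (array([ 0.454 , -0.2769,  0.0391]), np.float64(0.0004)) (array([ 0.4548, -0.2762,  0.04  ]), np.float64(0.0005))
 tip [[ 0.4592262  -0.27267415]]
side cl 582 (array([ 0.4668, -0.0478,  0.0309]), np.float64(0.0007)) (array([ 0.4668, -0.0479,  0.031 ]), np.float64(0.0008))
side bowl 1830 (165, 134, 53, 41) (array([0.5331, 0.2568, 0.0571]), np.float64(0.001)) (array([0.5326, 0.2558, 0.058 ]), np.float64(0.0012))
side di 842 (337, 212, 32, 34) (array([ 0.6186, -0.1288,  0.0309]), np.float64(0.0007)) (array([ 0.6185, -0.1289,  0.031 ]), np.float64(0.0008))
cam [-0.08099379 -0.60529423  0.69171608]
```

```bash
cat > to.py <<'E'
import sys;from bench import r;import numpy as np
o=r.get_obs();R=np.array(o["tcp_rot"]);g=np.array([float(a) for a in sys.argv[1:4]])
print("tool delta",(R.T@(g-o["tool_pos"])).round(4),"tilt",R[:,2].round(4))
E
M='x'
python3 drive.py '-.149 -.144 0 0 0 0;-.149 -.144 0 0 0 0;-.149 -.144 0 0 0 0;-.149 -.144 0 0 0 0;-.149 -.144 0 0 0 0' 0.094 20
python3 drive.py '-.149 -.144 0 0 0 0;-.149 -.144 0 0 0 0;-.149 -.144 0 0 0 0;-.149 -.144 0 0 0 0;-.149 -.144 0 0 0 0'
python3 drive.py '-.149 -.143 0 0 0 0;-.149 -.143 0 0 0 0;-.149 -.143 0 0 0 0;-.149 -.143 0 0 0 0;-.149 -.143 0 0 0 0'
python3 drive.py '0 0 0 0 0 0;0 0 0 0 0 0;0 0 0 0 0 0'
python3 to.py .4665 -.0475 .030
python3 - <<'E'
from h import *;from bench import r
c=r.camera("wrist");cv2.imwrite("pics/wrist1.png",c["color"][:,:,::-1])
E
```

```text
t: 0.65
tool_pos: [0.3105, 0.3312, 0.23]
tcp_rot: [[-0.914, 0.406, -0.0], [0.406, 0.914, -0.002], [-0.001, -0.002, -1.0]]
wrist_force: [-0.2, 0.5, 1.1]
grip_width: 0.0941
grasp_force: 0.0
t: 1.15
tool_pos: [0.3899, 0.1399, 0.2306]
tcp_rot: [[-0.913, 0.407, 0.001], [0.407, 0.913, -0.001], [-0.001, -0.001, -1.0]]
wrist_force: [-0.7, -0.3, -0.0]
grip_width: 0.0941
grasp_force: 0.0
t: 1.65
tool_pos: [0.4693, -0.0505, 0.2305]
tcp_rot: [[-0.914, 0.405, 0.001], [0.405, 0.914, -0.001], [-0.001, -0.0, -1.0]]
wrist_force: [0.1, 0.2, -0.3]
grip_width: 0.0938
grasp_force: 0.0
t: 1.95
tool_pos: [0.4667, -0.0454, 0.2302]
tcp_rot: [[-0.917, 0.399, -0.001], [0.399, 0.917, 0.001], [0.001, 0.0, -1.0]]
wrist_force: [-0.4, 0.2, -0.7]
grip_width: 0.0939
grasp_force: 0.0
tool delta [-0.0008 -0.0021  0.2002] tilt [-6.e-04  8.e-04 -1.e+00]
```

View pics/wrist1.png

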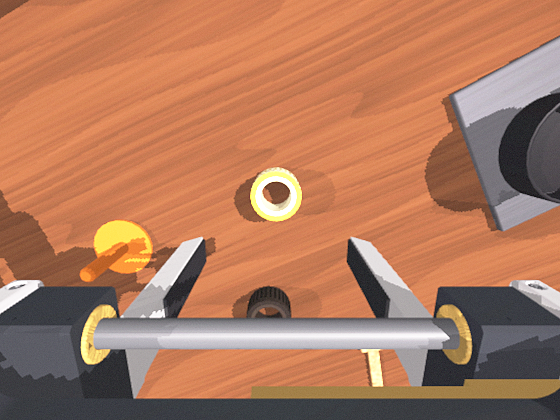

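The wrist view shows the clean element at (276,194), centred between the fingers, with the carrier disc at (123,245). I'll descend and grip.

```bash
python3 drive.py '-.001 -.002 .05 0 0 0;-.001 -.002 .1 0 0 0;-.001 -.002 .14 0 0 0;-.001 -.002 .17 0 0 0;-.001 -.002 .185 0 0 0'
python3 drive.py '0 0 .01 0 0 0;0 0 .015 0 0 0;0 0 .015 0 0 0'
python3 to.py .4665 -.0475 .030
python3 drive.py '0 0 0 0 0 0;0 0 0 0 0 0;0 0 0 0 0 0;0 0 0 0 0 0;0 0 0 0 0 0' 0.055 12
python3 drive.py '0 0 0 0 0 0;0 0 0 0 0 0;0 0 0 0 0 0'
```

```text
t: 2.5
tool_pos: [0.4647, -0.0476, 0.0426]
tcp_rot: [[-0.917, 0.399, -0.005], [0.399, 0.917, 0.002], [0.005, -0.0, -1.0]]
wrist_force: [0.1, -0.2, 0.3]
grip_width: 0.0939
grasp_force: 0.0
t: 2.8
tool_pos: [0.4675, -0.0492, 0.0306]
tcp_rot: [[-0.916, 0.4, 0.0], [0.4, 0.916, 0.0], [-0.0, 0.0, -1.0]]
wrist_force: [-0.8, 0.0, 0.4]
grip_width: 0.0937
grasp_force: 0.0
tool delta [0.0016 0.0011 0.0006] tilt [ 2.e-04  0.e+00 -1.e+00]
t: 3.3
tool_pos: [0.4677, -0.0497, 0.0309]
tcp_rot: [[-0.916, 0.401, 0.001], [0.401, 0.916, -0.0], [-0.001, 0.0, -1.0]]
wrist_force: [-0.6, 0.4, 2.0]
grip_width: 0.0613
grasp_force: 12.0
t: 3.6
tool_pos: [0.4677, -0.0497, 0.0309]
tcp_rot: [[-0.916, 0.401, 0.001], [0.401, 0.916, -0.0], [-0.001, 0.0, -1.0]]
wrist_force: [-0.3, 1.6, 4.4]
grip_width: 0.0613
grasp_force: 12.0
```

```bash
python3 drive.py '0 0 -.03 0 0 0;0 0 -.07 0 0 0;0 0 -.11 0 0 0;0 0 -.13 0 0 0;0 0 -.13 0 0 0'
python3 to.py .4555 -.2765 .161
```

```text
t: 4.1
tool_pos: [0.4698, -0.0504, 0.1635]
tcp_rot: [[-0.916, 0.401, 0.007], [0.401, 0.916, -0.002], [-0.007, 0.001, -1.0]]
wrist_force: [0.6, 0.1, -0.7]
grip_width: 0.0612
grasp_force: 12.0
tool delta [-0.0776 -0.2128  0.0029] tilt [ 0.0069 -0.0023 -1.    ]
```

```bash
python3 drive.py '-.014 -.038 0 0 0 0;-.03 -.08 0 0 0 0;-.047 -.125 0 0 0 0;-.063 -.169 0 0 0 0;-.072 -.192 0 0 0 0'
python3 drive.py '-.008 -.021 0 0 0 0;-.008 -.021 0 0 0 0;-.008 -.021 0 0 0 0;-.008 -.021 0 0 0 0'
python3 to.py .4555 -.2765 .037
python3 - <<'E'
from h import *;from bench import r
a=[r.camera(n)["color"][:,:,::-1] for n in("side","scene")]
i=cv2.resize(a[0][180:380,260:460],None,fx=2,fy=2);j=cv2.resize(a[1][100:300,20:220],None,fx=2,fy=2)
cv2.imwrite("pics/pre2.png",np.hstack([i,j]))
E
```

```text
t: 4.6
tool_pos: [0.4546, -0.257, 0.1579]
tcp_rot: [[-0.915, 0.404, -0.003], [0.404, 0.915, 0.001], [0.003, -0.0, -1.0]]
wrist_force: [0.4, -0.1, 0.4]
grip_width: 0.0613
grasp_force: 12.0
t: 5.0
tool_pos: [0.4545, -0.2753, 0.159]
tcp_rot: [[-0.916, 0.4, -0.002], [0.4, 0.916, 0.002], [0.003, 0.001, -1.0]]
wrist_force: [-0.8, 0.3, -0.0]
grip_width: 0.0615
grasp_force: 12.0
tool delta [-0.0017 -0.0009  0.122 ] tilt [-0.002   0.0022 -1.    ]
```

View pics/pre2.png

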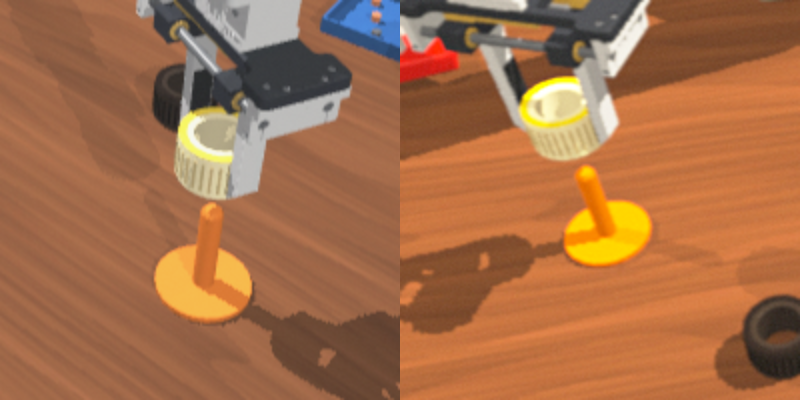

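The left crop (side) has the element centred near (217,160), and the right crop (scene) near (565,118). Both lie on the extended stem axis, so I'll lower it.

```bash
python3 drive.py '-.001 -.001 .02 0 0 0;-.001 -.001 .04 0 0 0;-.001 -.001 .06 0 0 0;-.001 -.001 .08 0 0 0;-.001 -.001 .1 0 0 0'
python3 drive.py '0 0 0.006 0 0 0;0 0 .011 0 0 0;0 0 .016 0 0 0;0 0 .019 0 0 0;0 0 .019 0 0 0'
python3 to.py .4555 -.2765 .037
```

```text
t: 5.6
tool_pos: [0.456, -0.2772, 0.0599]
tcp_rot: [[-0.917, 0.4, 0.0], [0.4, 0.917, -0.0], [-0.0, -0.0, -1.0]]
wrist_force: [-0.2, -0.4, -0.4]
grip_width: 0.0611
grasp_force: 12.0
t: 6.1
tool_pos: [0.4559, -0.2783, 0.0417]
tcp_rot: [[-0.916, 0.401, 0.0], [0.401, 0.916, -0.0], [-0.0, -0.0, -1.0]]
wrist_force: [-0.3, 0.3, 0.3]
grip_width: 0.0613
grasp_force: 12.0
tool delta [0.0011 0.0015 0.0047] tilt [ 3.e-04 -3.e-04 -1.e+00]
```

```bash
python3 drive.py '.001 .0015 0.0025 0 0 0;.001 .0015 .004 0 0 0;.001 .0015 .0045 0 0 0;.001 .0015 .0045 0 0 0'
python3 drive.py '0 0 0 0 0 0;0 0 0 0 0 0;0 0 0 0 0 0;0 0 0 0 0 0;0 0 0 0 0 0' 0.085
python3 drive.py '0 0 0 0 0 0;0 0 0 0 0 0;0 0 0 0 0 0;0 0 0 0 0 0'
python3 - <<'E'
from h import *;from bench import r
a=[r.camera(n)["color"][:,:,::-1] for n in("side","scene")]
i=cv2.resize(a[0][180:380,260:460],None,fx=2,fy=2);j=cv2.resize(a[1][100:300,20:220],None,fx=2,fy=2)
cv2.imwrite("pics/on.png",np.hstack([i,j]))
E
```

```text
t: 6.5
tool_pos: [0.4554, -0.2764, 0.037]
tcp_rot: [[-0.916, 0.401, 0.0], [0.401, 0.916, -0.0], [-0.0, -0.0, -1.0]]
wrist_force: [0.2, 0.1, -0.8]
grip_width: 0.0614
grasp_force: 12.0
t: 7.0
tool_pos: [0.4554, -0.2764, 0.037]
tcp_rot: [[-0.916, 0.401, 0.0], [0.401, 0.916, -0.0], [-0.0, -0.0, -1.0]]
wrist_force: [-0.6, 0.3, 0.0]
grip_width: 0.0848
grasp_force: 0.0
t: 7.4
tool_pos: [0.4554, -0.2764, 0.0369]
tcp_rot: [[-0.916, 0.401, -0.0], [0.401, 0.916, 0.0], [0.0, 0.0, -1.0]]
wrist_force: [0.1, 0.4, 0.0]
grip_width: 0.0848
grasp_force: 0.0
```

View pics/on.png

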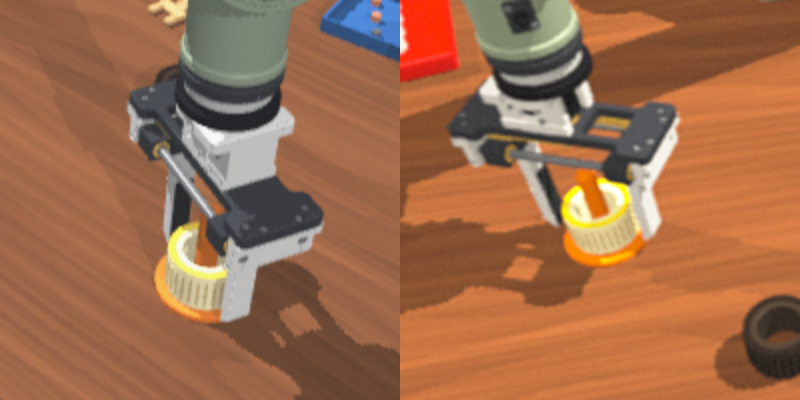

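The element sits flat on the disc around the stem: left crop (205,265), right crop (600,220). Next I raise the gripper to the stem and grip it.

```bash
python3 drive.py '0 0 -.015 0 0 0;0 0 -.03 0 0 0;0 0 -.038 0 0 0;0 0 -.038 0 0 0;0 0 -.038 0 0 0'
python3 drive.py '0 0 0 0 0 0;0 0 0 0 0 0;0 0 0 0 0 0;0 0 0 0 0 0;0 0 0 0 0 0' 0.01 30
python3 drive.py '0 0 0 0 0 0;0 0 0 0 0 0;0 0 0 0 0 0;0 0 0 0 0 0;0 0 0 0 0 0'
python3 drive.py '0 0 -.015 0 0 0;0 0 -.04 0 0 0;0 0 -.07 0 0 0;0 0 -.1 0 0 0;0 0 -.12 0 0 0'
python3 drive.py '0 0 0 0 0 0;0 0 0 0 0 0'
python3 to.py .536 .258 .195
python3 - <<'E'
from h import *;from bench import r
a=[r.camera(n)["color"][:,:,::-1] for n in("side","scene")]
i=cv2.resize(a[0][130:330,260:460],None,fx=2,fy=2);j=cv2.resize(a[1][50:250,20:220],None,fx=2,fy=2)
cv2.imwrite("pics/lift.png",np.hstack([i,j]))
E
```

```text
t: 8.0
tool_pos: [0.4553, -0.2763, 0.0748]
tcp_rot: [[-0.916, 0.401, -0.0], [0.401, 0.916, 0.0], [0.0, 0.0, -1.0]]
wrist_force: [0.1, -0.1, -0.2]
grip_width: 0.0851
grasp_force: 0.0
t: 8.5
tool_pos: [0.4553, -0.2763, 0.0748]
tcp_rot: [[-0.916, 0.401, -0.0], [0.401, 0.916, 0.0], [0.0, 0.0, -1.0]]
wrist_force: [-0.4, -0.6, -0.2]
grip_width: 0.0485
grasp_force: 0.0
t: 9.0
tool_pos: [0.4554, -0.2763, 0.075]
tcp_rot: [[-0.916, 0.401, 0.0], [0.401, 0.916, 0.0], [-0.0, 0.0, -1.0]]
wrist_force: [0.3, 0.8, 0.2]
grip_width: 0.0176
grasp_force: 30.0
t: 9.5
tool_pos: [0.4557, -0.2768, 0.1968]
tcp_rot: [[-0.916, 0.401, 0.001], [0.401, 0.916, -0.001], [-0.002, -0.001, -1.0]]
wrist_force: [0.1, 0.3, -1.0]
grip_width: 0.0172
grasp_force: 30.0
t: 9.7
tool_pos: [0.455, -0.2761, 0.1942]
tcp_rot: [[-0.916, 0.401, -0.001], [0.401, 0.916, 0.0], [0.001, 0.0, -1.0]]
wrist_force: [0.1, 0.9, -2.3]
grip_width: 0.0171
grasp_force: 30.0
tool delta [ 0.1401  0.5218 -0.0006] tilt [-7.e-04  4.e-04 -1.e+00]
```

View pics/lift.png

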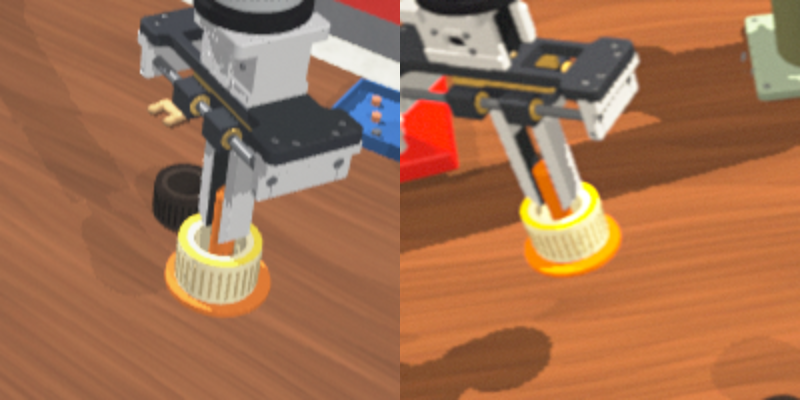

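The carrier and element are lifted level together, with the element resting on the disc. Next I move over the bowl.

```bash
python3 drive.py '.005 .019 0 0 0 0;.013 .049 0 0 0 0;.022 .082 0 0 0 0;.031 .116 0 0 0 0;.04 .149 0 0 0 0'
python3 drive.py '.009 .034 0 0 0 0;.018 .067 0 0 0 0;.027 .1 0 0 0 0;.036 .134 0 0 0 0;.045 .167 0 0 0 0'
python3 drive.py '.009 .034 0 0 0 0;.018 .068 0 0 0 0;.027 .1 0 0 0 0;.036 .134 0 0 0 0;.045 .167 0 0 0 0'
python3 drive.py '.006 .022 0 0 0 0;.01 .037 0 0 0 0;.01 .038 0 0 0 0;.01 .038 0 0 0 0;.01 .038 0 0 0 0'
python3 to.py .536 .258 .195
python3 - <<'E'
from h import *;from bench import r
import pickle
d={n:r.camera(n) for n in("side","scene","wrist")};pickle.dump(d,open("cams1.pkl","wb"))
a=[d[n]["color"][:,:,::-1] for n in("side","scene")]
i=cv2.resize(a[0][70:220,110:260],None,fx=8/3,fy=8/3);j=cv2.resize(a[1][90:240,330:480],None,fx=8/3,fy=8/3)
cv2.imwrite("pics/over.png",np.hstack([i,j]))
E
```

```text
t: 10.3
tool_pos: [0.4773, -0.1221, 0.1928]
tcp_rot: [[-0.916, 0.402, -0.003], [0.402, 0.916, 0.002], [0.004, 0.0, -1.0]]
wrist_force: [0.3, -0.1, -2.3]
grip_width: 0.0174
grasp_force: 30.0
t: 10.8
tool_pos: [0.503, 0.0487, 0.1929]
tcp_rot: [[-0.916, 0.401, -0.004], [0.401, 0.916, 0.0], [0.003, -0.001, -1.0]]
wrist_force: [0.8, 1.0, -2.5]
grip_width: 0.0176
grasp_force: 30.0
t: 11.3
tool_pos: [0.5288, 0.2194, 0.1925]
tcp_rot: [[-0.916, 0.401, -0.004], [0.401, 0.916, -0.001], [0.003, -0.003, -1.0]]
wrist_force: [1.3, 0.0, -1.5]
grip_width: 0.0173
grasp_force: 30.0
t: 11.8
tool_pos: [0.5359, 0.2557, 0.1944]
tcp_rot: [[-0.916, 0.402, -0.001], [0.402, 0.916, -0.001], [0.001, -0.001, -1.0]]
wrist_force: [-0.2, -1.1, -2.5]
grip_width: 0.0175
grasp_force: 30.0
tool delta [ 0.0008  0.0021 -0.0006] tilt [-0.0011 -0.001  -1.    ]
```

View pics/over.png

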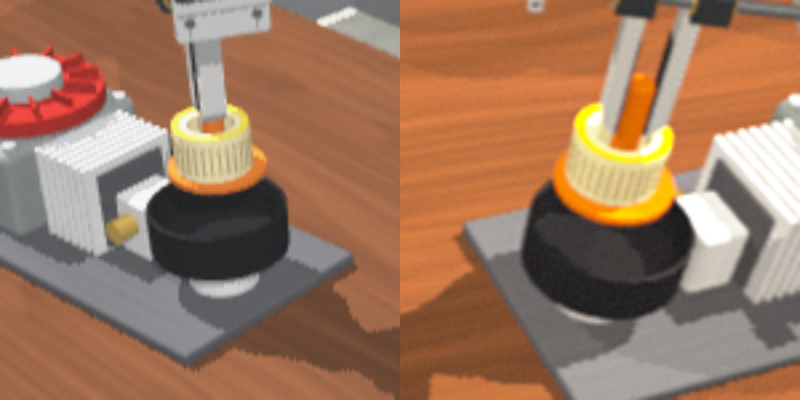

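In the side crop the disc centre (217,165) lines up with the rim centre (218,215). In the scene crop, allowing for lean, it lines up with the rim at (608,235). The two views are nearly perpendicular, so the unit is centred and I can lower it.

```bash
python3 drive.py '0 .001 .015 0 0 0;0 .001 .03 0 0 0;0 .001 .045 0 0 0;0 .001 .055 0 0 0;0 .001 .06 0 0 0'
python3 drive.py '0 0 .003 0 0 0;0 0 .006 0 0 0;0 0 .008 0 0 0;0 0 .009 0 0 0;0 0 .009 0 0 0'
python3 to.py .536 .258 .125
```

```text
t: 12.45
tool_pos: [0.5352, 0.2575, 0.1324]
tcp_rot: [[-0.916, 0.401, -0.004], [0.401, 0.916, -0.001], [0.003, -0.003, -1.0]]
wrist_force: [0.6, -0.3, -1.5]
grip_width: 0.0171
grasp_force: 30.0
t: 12.95
tool_pos: [0.5367, 0.258, 0.1262]
tcp_rot: [[-0.916, 0.401, 0.001], [0.401, 0.916, 0.0], [-0.0, 0.0, -1.0]]
wrist_force: [0.8, 0.7, -0.9]
grip_width: 0.0174
grasp_force: 30.0
tool delta [ 0.0007 -0.0003  0.0012] tilt [ 5.e-04  1.e-04 -1.e+00]
```

```bash
python3 drive.py '0 0 .0007 0 0 0;0 0 .0013 0 0 0;0 0 .0015 0 0 0;0 0 .0015 0 0 0'
python3 drive.py '0 0 0 0 0 0;0 0 0 0 0 0;0 0 0 0 0 0;0 0 0 0 0 0;0 0 0 0 0 0' 0.04 10
python3 drive.py '0 0 -.015 0 0 0;0 0 -.04 0 0 0;0 0 -.08 0 0 0;0 0 -.12 0 0 0;0 0 -.14 0 0 0'
python3 drive.py '0 -.04 0 0 0 0;0 -.08 0 0 0 0;0 -.12 0 0 0 0;0 -.14 0 0 0 0;0 -.14 0 0 0 0'
python3 drive.py '0 0 0 0 0 0;0 0 0 0 0 0;0 0 0 0 0 0;0 0 0 0 0 0;0 0 0 0 0 0'
python3 - <<'E'
from h import *;from bench import r
a=[r.camera(n)["color"][:,:,::-1] for n in("side","scene")]
i=cv2.resize(a[0][70:220,110:260],None,fx=8/3,fy=8/3);j=cv2.resize(a[1][90:240,330:480],None,fx=8/3,fy=8/3)
cv2.imwrite("pics/end.png",np.hstack([i,j]))
E
```

```text
t: 13.35
tool_pos: [0.5368, 0.258, 0.125]
tcp_rot: [[-0.916, 0.401, 0.001], [0.401, 0.916, 0.0], [-0.001, 0.0, -1.0]]
wrist_force: [-0.5, 0.1, 0.5]
grip_width: 0.0171
grasp_force: 30.0
t: 13.85
tool_pos: [0.5366, 0.2579, 0.1244]
tcp_rot: [[-0.916, 0.401, 0.0], [0.401, 0.916, -0.0], [-0.0, 0.0, -1.0]]
wrist_force: [0.7, 0.4, 1.2]
grip_width: 0.0399
grasp_force: 0.0
t: 14.35
tool_pos: [0.5384, 0.2586, 0.2705]
tcp_rot: [[-0.916, 0.401, 0.008], [0.401, 0.916, 0.002], [-0.006, 0.005, -1.0]]
wrist_force: [0.2, -0.6, -0.1]
grip_width: 0.0399
grasp_force: 0.0
t: 14.85
tool_pos: [0.4799, 0.1279, 0.2658]
tcp_rot: [[-0.915, 0.404, 0.002], [0.404, 0.915, -0.0], [-0.002, 0.0, -1.0]]
wrist_force: [-0.5, -0.0, -0.2]
grip_width: 0.0399
grasp_force: 0.0
t: 15.35
tool_pos: [0.4805, 0.1302, 0.2643]
tcp_rot: [[-0.916, 0.4, -0.0], [0.4, 0.916, 0.0], [0.0, -0.0, -1.0]]
wrist_force: [-0.2, -0.4, -0.7]
grip_width: 0.0397
grasp_force: 0.0
```

View pics/end.png

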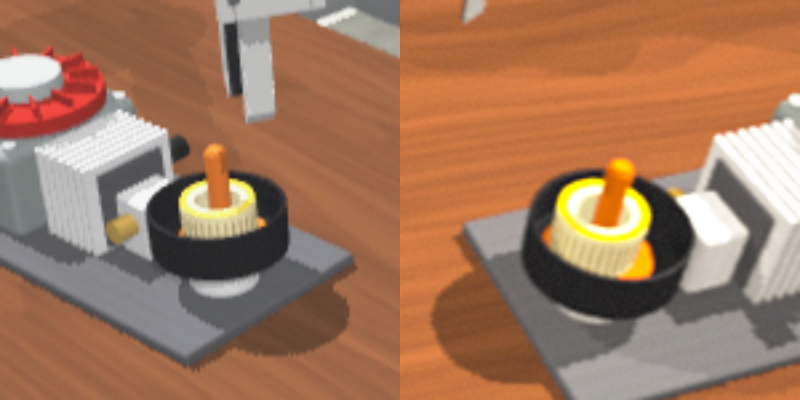

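The unit stands upright and centred in the bowl: side crop (218,210), scene crop (600,230). The element is flat on the disc and the gripper is well clear.

```bash
python3 -c "
from bench import r
print(r.finish_job())"
```

```text
the job is handed in; nothing more can be done
None
```

The clean element is seated on the carrier, the unit is released upright on the bowl's floor, the dirty element was left alone, and the job is handed in at about 15.5 s; no verdict was returned.

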